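# Reset the thread comparator and hold its sprung cover at the set mark

### The job

Get the bolt-thread comparator ready for a look at the bolt inside: with the cover still shut, swing the red-gripped sprung lever on its flank all the way away from its rest to its stop and let it come back to rest. Then lift the blue sprung cover, which has a black handle bar for this, until its red pointer lines up with the yellow set mark without swinging it far past the mark, and finish with the gripper still holding it there. Leave the set mark and everything else on the desk where it is.

Things in the scene. Friction and masses are not known exactly. Their poses are not given: they have to be found in the camera images.
- comparator: grey instrument fixed to the desk, a box 200 (x) x 240 (y) x 100 mm high under a blue cover; origin at the centre of its underside; x points from its front (robot side) to the hinge side, y to the flank with the black scale arc, z up. The arc stands at y = +132..136 mm, 280 mm high (the yellow mark on it up to 310 mm). The lever is on the other flank.
- lever (a joint): angle (rad) of the sprung lever: 0 at rest, leaning 0.4 rad from upright towards the instrument's -x; grows as the top swings to +x; stop at 0.8. Pivot axis along the instrument's y through its point (0, -181, 60) mm. A spring brings it back to rest; about 3 N at the grip at rest, 6.5 N at the stop.
- lever_grip (a point): centre of the lever's red cross grip, a cylinder 16 mm across and 70 mm long lying along the instrument's y, 130 mm from the pivot (180 mm above the desk at rest, 190 mm when upright); clear all round and above
- cover: blue cover plate 192 x 240 x 10 mm, shut at the start; origin on its hinge axis, which runs along the instrument's y through its point (90, 0, 105) mm; x, y, z as the instrument's when shut. Its front (robot side) edge lifts as it turns about +y, up to 1.25 rad. A spring pulls it shut all the way: about 4 N at the bar, along its arc, starts it, 5 to 8 N holds it at the mark.
- cover_bar (a point): middle of the black round handle bar on the cover near its front edge: 12 mm across, 100 mm long along the instrument's y, carried by a post at each end, its centre line 35 mm above the cover's top face (147 mm above the desk when shut); 165 mm in front of and 42 mm above the hinge axis when shut
- pointer_tip (a point): tip of the cover's red pointer beside the scale arc, 180 mm from the hinge axis, 140 mm from the instrument's middle plane; it is level with the hinge axis when shut
- set_mark (a joint): angle (rad) on the scale at which the yellow set mark is set: the cover angle that brings the pointer level with the mark; between 0.35 and 0.95, held by friction
- mark_tip (a point): inner end of the yellow set mark on the scale arc, 180 mm from the hinge axis in the same plane as the pointer tip, which meets it when the cover is at the marked angle; the mark is a yellow finger pointing outwards from here for 50 mm with a 16 x 16 x 22 mm block at its outer end; its z axis points along the arc, the way a rising pointer moves
- tray: bystander: aluminium sorting tray 180 x 130 x 30 mm, origin centre of the underside
- bolt0: bystander: steel bolt standing on its flanged head (29 mm across) in the tray, 64 mm tall, origin at the centre of its foot
- bolt1: bystander: bolt like bolt0, in the tray
- bolt2: bystander: bolt like bolt0, standing on the desk
- bolt3: bystander: bolt like bolt0, standing on the desk
- thread_file: bystander: thread file with a green handle, 230 mm long, 22 mm wide, 18 mm high, lying on the desk along its x, origin on the desk near its middle
- gauge_ring: bystander: red plastic gauge ring 64 mm across hanging on a steel hook on a post 210 mm high, 90 mm square foot; origin at the centre of one of the ring's faces

How it is judged:
By the outcome, as a careful person would: the job done as asked, in the order asked, and still so for the second after the job is handed in, while the arm keeps its last pose, push and grip.
It also fails if it takes over 56 s, if anything falls off the work surface, if the arm or the gripper's body presses on something with over 40 N, if the wrist force passes 120 N, or if a joint passes its speed limit or range.

### The arm

A 6-joint arm with a two-finger parallel gripper is mounted at the origin on the work surface. World frame = base frame: x ahead of the robot, y to its left, z up, the work surface at z = 0. Lengths are in mm, angles in rad, forces in N, time in s.
With the tool pointing down it reaches from about 350 to 800 mm from the base axis. Payload 7.3 kg.
Tool frame: the origin (TCP) lies midway between the tips of the shut fingers; the grasp point (between the pads) lies 19 mm behind it; z points along the fingers, y is the direction in which the jaws open and shut (so a half turn about z gives the same grasp; the last joint's range is limited). The gripper opens to 85 mm and grips with 20 to 120 N. Pads are 22 mm wide; open, the fingers measure 114 mm over their backs; the gripper's body (76 mm by 85 mm) begins 54 mm behind the grasp point. The pads swing forward as they close: fully open they stand 13 mm farther back than shut.
Start: joints at [-1.458, 0.342, 1.524, -0, 1.275, -0.146], TCP at [134.38, -507.53, 231.322] pointing down, gripper open.
Joint ranges: [-2.53, 2.53], [-0.77, 2.02], [0.04, 2.7], [-1, 4.14], [0.28, 2.66], [-3.11, 3.11]. Speed limits (rad/s): [2.57, 2.57, 3.14, 3.14, 3.14, 3.14].

### API

Orientations are given as a unit quaternion [w, x, y, z].
In Python, from workcell import arm gives the robot as it stands.
- The arm moves only by the shell command python3 -m handwheel 'ROWS' [FORCE]. ROWS is JSON, a list of rows, each a list of 3 entries, a list of its own where there are three numbers: the shift along the tool's x, y, z in m, then the turn, a rotation vector about the tool's x, y, z in degrees, then the finger opening in m, from 0 to 0.0854. A call has 1 to 20 rows; each row is the pose to reach, as a shift and turn from the pose commanded when the call began, along the tool's axes at that moment; what a row does not reach only later rows make up. A row lasts 1/8 s, in which the tool goes at most 62.5 mm and 10.7 degrees, less where a joint would pass 70% of its speed; a pose out of reach is approached as far as the arm can. A call with a gripper value outside its range is refused whole. The fingers move at their own pace and stop on an object; FORCE is the grip in N (left out, the last holds). Time passes only in rows, so rows that repeat a pose let the fingers close. It gives the time, the measured TCP pose, the force and the opening at its end, in the units of the state.
- arm.sense(): the state, without advancing time (a new reading comes with each control period).
- arm.camera(name): name is "scene" or "top" or "wrist"; returns the picture (480x640x3 uint8, red, green, blue); there is no depth.
- arm.camera_params(name): a dict with "fx", "fy", "cx", "cy" (pixels), "D" ([k1, k2, p1, p2, k3] as OpenCV has them; the pictures are not rectified), "cam_to_world" (4x4, takes a point from camera to world coordinates). Camera axes: x right, y up, looking along -z (the intrinsics and any distortion apply to the point x, -y, -z); pixel columns grow to the right and rows downward; lengths in mm; the calibration is good to about 2 mm. A picture is of the moment at which its call begins: read the wrist's pose just before it. camera_params takes no time and is no camera call; for the wrist camera it gives the pose at the moment of the call.
- arm.finish_job(): hands the job in, once; it reports no verdict.
Trained networks look in the newest picture that a camera, given by its name, has taken for a name from the list of things; names that differ only in an ending like _2 or _b are one class to them, and where a whole thing is asked for, a point or a joint stands for the part that bears it (a point fixed in the world has none). Each returns a list of dicts, best first, with "score" (0 to 1); they miss things now and then, are a little off and sometimes report something else, mostly with a low value. They report only what shows in the picture. A call takes as long as a camera call.
- arm.silhouettes(thing, camera): "region" (480x640 bool, what is visible of it) and "xy" ([column, row] in pixels, amid what is visible of it).
The state is a dict: "time": time; "joints": joint angles; "joint_velocities": joint speeds; "joint_torque": joint torques, N m; "tool_pos": TCP position; "orientation": TCP orientation; "force": force on the tool from outside, world axes, zero at the start; "moment": the same for the moment, N m; "gripper_width": finger opening in mm.
Only numpy, scipy, OpenCV 4.12 (cv2) and the standard library are available. Lean on these libraries where they do the work, as an engineer would, in place of code of your own. Each camera call takes 0.05 s, during which the arm holds its last target.

## Working session

There is one attempt and no reset: what is moved stays moved. The work goes in short steps, Python scripts to look and compute and a shell command to move; the robot and the scene stay as the last step left them, time stands still between calls to the robot, and variables do not carry over. Pictures are saved under pics/ and viewed, and the job is handed in when it is done.

```bash
ls; mkdir -p pics; cat > h.py <<'E'
import numpy as np, cv2
from workcell import arm
def snap(name,fn):
    im=arm.camera(name); cv2.imwrite('pics/'+fn,im[:,:,::-1]); return im
E
python3 - <<'E'
from h import *
for c in ['scene','top','wrist']:
    snap(c,c+'0.png'); p=arm.camera_params(c)
    print(c,[round(p[k],1) for k in ('fx','fy','cx','cy')],p['D']); print(np.round(p['cam_to_world'],3))
print(arm.sense())
E
```

```text
pics
scene [474.5, 474.5, 322.9, 237.9] [-0.13042145  0.          0.          0.          0.        ]
[[ 8.650000e-01 -2.660000e-01  4.260000e-01  1.015088e+03]
 [ 5.010000e-01  4.950000e-01 -7.100000e-01 -8.725690e+02]
 [-2.200000e-02  8.270000e-01  5.610000e-01  8.314070e+02]
 [ 0.000000e+00  0.000000e+00  0.000000e+00  1.000000e+00]]
top [468.8, 468.8, 322.8, 235.4] [-0.0256111  0.         0.         0.         0.       ]
[[-1.50000e-02  9.97000e-01 -7.60000e-02  3.74581e+02]
 [-1.00000e+00 -1.40000e-02  1.80000e-02  3.80100e+01]
 [ 1.70000e-02  7.60000e-02  9.97000e-01  1.50813e+03]
 [ 0.00000e+00  0.00000e+00  0.00000e+00  1.00000e+00]]
wrist [427.7, 427.7, 323.8, 242.0] [-0.01684265  0.          0.          0.          0.        ]
[[ 2.55000e-01  9.25000e-01  2.83000e-01  2.07296e+02]
 [-9.67000e-01  2.44000e-01  7.40000e-02 -4.88209e+02]
 [-1.00000e-03 -2.92000e-01  9.56000e-01  3.73501e+02]
 [ 0.00000e+00  0.00000e+00  0.00000e+00  1.00000e+00]]
{'time': 0.15, 'joints': array([-1.45799488e+00,  3.42540775e-01,  1.52476527e+00, -1.88785978e-05,
        1.27540668e+00, -1.45999498e-01]), 'joint_velocities': array([-4.34165067e-05, -1.71242894e-03, -1.63424863e-03, -9.18288191e-05,
        2.10771769e-03,  1.65158975e-04]), 'joint_torque': array([ 1.31575798e-03, -4.33909178e+01, -2.46145946e+01, -1.25443817e-04,
        5.76866456e-03, -8.25707758e-06]), 'tool_pos': array([ 134.34226511, -507.22218102,  230.80826566]), 'orientation': array([-5.60105568e-04,  9.91638924e-01,  1.29042360e-01,  2.67885851e-07]), 'force': array([-0.31842425, -0.26548805, -0.00566337]), 'moment': array([ 0.02203818, -0.02295641,  0.01238118]), 'gripper_width': 85.26598422851968}
```

View pics/scene0.png

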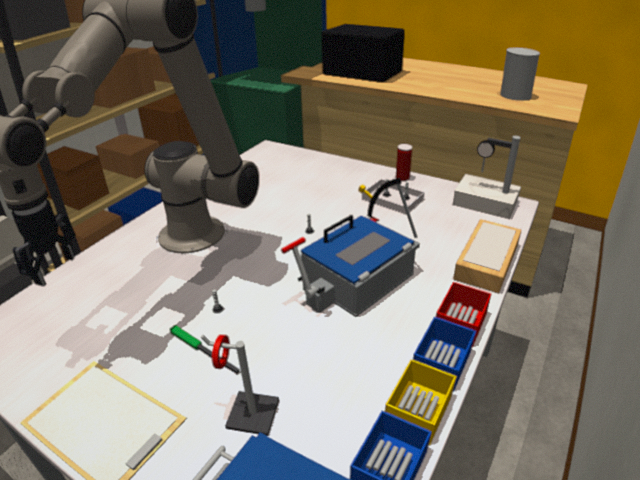

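View pics/top0.png

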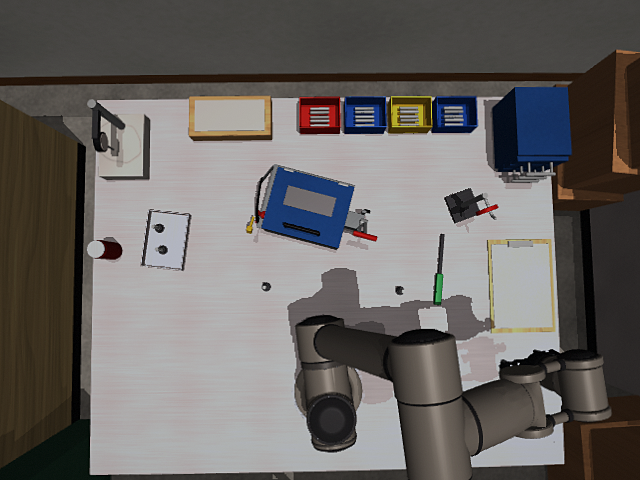

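The scene view shows the comparator near (355,255), with the red lever grip at (293,244), the black bar at (338,230), and the yellow mark at about (364,190). In the top view the cover is at (310,205), the grip at (363,236), the bar at (300,228) and the mark at (250,225). Next I'll zoom in.

```bash
python3 - <<'E'
from h import *
s=cv2.imread('pics/scene0.png')[130:330,250:450]; t=cv2.imread('pics/top0.png')[155:265,230:390]
cv2.imwrite('pics/sz.png',cv2.resize(s,None,fx=3,fy=3,interpolation=cv2.INTER_CUBIC))
cv2.imwrite('pics/tz.png',cv2.resize(t,None,fx=5,fy=5,interpolation=cv2.INTER_CUBIC))
E
```

```text
(no output)
```

View pics/sz.png

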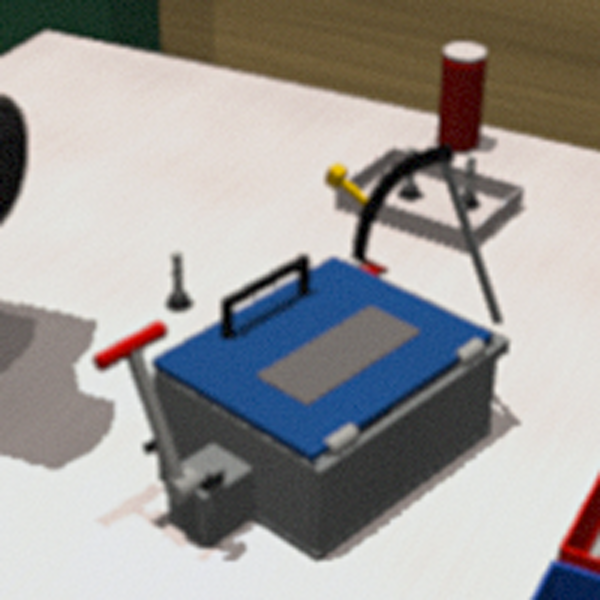

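View pics/tz.png

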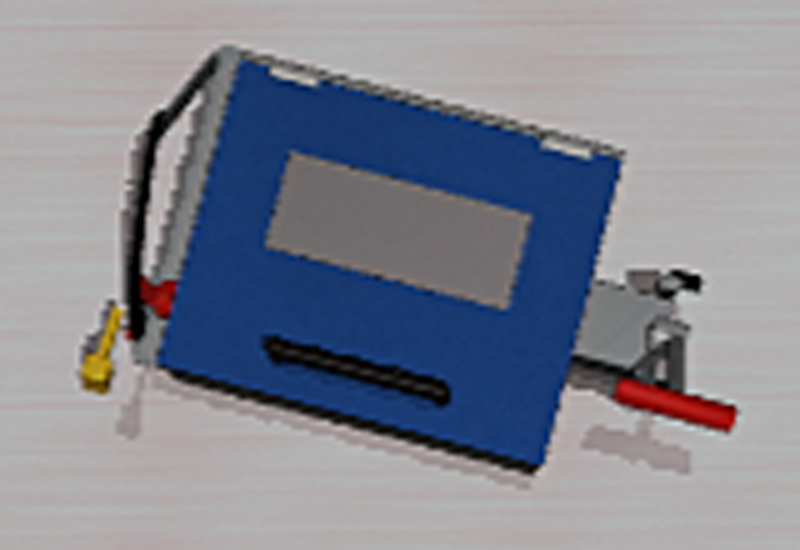

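```bash
cat >> h.py <<'E'
def proj(p,P):
    M=np.linalg.inv(p['cam_to_world']); c=(np.atleast_2d(P)@M[:3,:3].T)+M[:3,3]
    c=c*[1,-1,-1]
    K=np.array([[p['fx'],0,p['cx']],[0,p['fy'],p['cy']],[0,0,1]])
    return cv2.projectPoints(c.astype(float),np.zeros(3),np.zeros(3),K,np.array(p['D']))[0][:,0]
def inst(q,P):
    c,s=np.cos(q[2]),np.sin(q[2]); return np.atleast_2d(P)@np.array([[c,-s,0],[s,c,0],[0,0,1]]).T+[q[0],q[1],0]
def cov(a,r,y,phi0=0): # point at radius r from hinge at angle a (pointer level at a=0)
    return [90-r*np.cos(a+phi0),y,105+r*np.sin(a+phi0)]
E
cat > fit.py <<'E'
from h import *
from scipy.optimize import least_squares
T=arm.camera_params('top'); S=arm.camera_params('scene')
f=-102;
def pts(d): 
    return np.array([[90+d,120,112],[90+d,-120,112],[-102+d,120,112],[-102+d,-120,112],[-75,50,147],[-75,-50,147],[-50.6,-146,179.7],[-50.6,-216,179.7]])
tz=np.array([[242,62],[622,157],[160,372],[540,470],[268,347],[445,394],[622,388],[735,417]])
sz=np.array([[497,335],[313,457],[337,258],[155,362],[305,262],[227,301],[162,329],[100,362]])
tp=[230,155]+(tz+.5)/5-.5; sp=[250,130]+(sz+.5)/3-.5
def res(q):
    P=inst(q,pts(q[3])); return np.r_[(proj(T,P)-tp).ravel(),(proj(S,P)-sp).ravel()]
r=least_squares(res,[600,0,-0.25,0],x_scale=[10,10,.1,5],loss='soft_l1')
q=r.x; print(q, np.round(res(q).reshape(-1,2),1).tolist())
np.save('q.npy',q)
for n,P in dict(bar=[-75,0,147],grip=[-50.6,-181,179.7],hinge=[90,0,105],ptip=[-90,140,105]).items():
    w=inst(q,P); print(n,w.round(1),proj(T,w).round(1),proj(S,w).round(1))
for a in np.arange(.35,1,.1):
    P=[cov(a,180,140),cov(a,230,140)]; w=inst(q,P); print(round(a,2),((proj(T,w)-[230,155])*5).round(0).tolist(),((proj(S,w)-[250,130])*3).round(0).tolist())
E
python3 fit.py
```

```text
[ 5.71027591e+02  5.42147923e+01 -2.70737968e-01  2.69842649e+00] [[-0.1, -0.9], [0.8, 0.3], [-0.5, -1.6], [1.3, -0.8], [2.0, 0.3], [-0.3, -0.4], [-0.8, 0.2], [0.4, 0.6], [-0.3, -1.1], [0.5, -0.5], [-0.5, -1.2], [-1.0, -1.4], [0.1, -0.7], [0.3, 0.7], [0.8, -0.4], [-0.4, 0.6]]
bar [[498.8  74.3 147. ]] [[301.7 228.7]] [[338.8 223.3]]
grip [[ 473.9 -106.7  179.7]] [[365.1 235.5]] [[293.7 244.8]]
hinge [[657.7  30.1 105. ]] [[316.1 177.5]] [[385.6 261.4]]
ptip [[521.7 213.2 105. ]] [[255.8 222.9]] [[368.4 215. ]]
0.35 [[120.0, 310.0], [95.0, 387.0]] [[366.0, 204.0], [329.0, 172.0]]
0.45 [[120.0, 295.0], [93.0, 368.0]] [[372.0, 191.0], [337.0, 155.0]]
0.55 [[120.0, 277.0], [94.0, 345.0]] [[380.0, 179.0], [346.0, 140.0]]
0.65 [[122.0, 256.0], [95.0, 319.0]] [[389.0, 168.0], [357.0, 126.0]]
0.75 [[124.0, 232.0], [98.0, 288.0]] [[399.0, 159.0], [370.0, 113.0]]
0.85 [[127.0, 206.0], [102.0, 255.0]] [[411.0, 151.0], [384.0, 103.0]]
0.95 [[132.0, 178.0], [107.0, 218.0]] [[424.0, 145.0], [401.0, 94.0]]
```

The lever grip sits near world (474,-107,180) and the bar near (499,74,147). I'll fly to a spot in front of the lever, jaw axis along the instrument's x, and look with the wrist camera on arrival.

```bash
cat >> h.py <<'E'
from scipy.spatial.transform import Rotation as Ro
def Rt(q): return Ro.from_quat([q[1],q[2],q[3],q[0]])
def goal(q,pitch=0,tilt=0):
    # tool y along instrument +x, z down; pitch: cover angle (about instr +y); tilt about instr x
    c,s=np.cos(q[2]),np.sin(q[2]); ix=np.array([c,s,0]); iy=np.array([-s,c,0])
    R=np.column_stack([iy,ix,[0,0,-1]])   # tool x=+iy, y=+ix, z=down
    return Ro.from_rotvec(iy*pitch)*Ro.from_rotvec(ix*tilt)*Ro.from_matrix(R)
def delta(Pw,R,cmd=None):
    s=arm.sense(); p0,R0=(s['tool_pos'],Rt(s['orientation'])) if cmd is None else cmd
    return (R0.inv().apply(np.ravel(Pw)-p0)/1000).round(4),(R0.inv()*R).as_rotvec(degrees=True).round(2)
E
python3 - <<'E'
from h import *
q=np.load('q.npy')
s=arm.sense(); print(np.linalg.det(goal(q).as_matrix()))
P=inst(q,[-125,-196,200]); print(P,delta(P,goal(q)))
E
```

```text
1.0000000000000002
[[ 398.16211813 -101.21534695  200.        ]] (array([ 0.3589, -0.3249,  0.0312]), array([-5.000e-02, -4.000e-02, -5.966e+01]))
```

```bash
python3 -m handwheel '[[[0.011,-0.010,0.001],[0,0,-2],0],[[0.036,-0.032,0.003],[0,0,-6],0],[[0.072,-0.065,0.006],[0,0,-12],0],[[0.108,-0.097,0.009],[0,0,-18],0],[[0.151,-0.136,0.013],[0,0,-25],0],[[0.194,-0.175,0.017],[0,0,-32],0],[[0.237,-0.214,0.020],[0,0,-40],0],[[0.273,-0.247,0.024],[0,0,-46],0],[[0.305,-0.276,0.026],[0,0,-51],0],[[0.334,-0.302,0.029],[0,0,-56],0],[[0.352,-0.318,0.031],[0,0,-59],0],[[0.359,-0.325,0.031],[0,0,-59.7],0],[[0.359,-0.325,0.031],[0,0,-59.7],0]]' 30
python3 - <<'E'
from h import *
snap('wrist','w1.png'); s=arm.sense(); print(s['time'],s['force'],s['gripper_width'])
p=arm.camera_params('wrist');q=np.load('q.npy')
print(proj(p,inst(q,[[-50.6,-146,179.7],[-50.6,-216,179.7],[-75,-50,147],[-75,50,147]])).round(0))
E
```

```text
time: 1.78
tool_pos: [398.0, -101.1, 200.3]
orientation: [0.0, 0.796, 0.606, -0.0]
force: [-1.6, 0.3, -0.7]
gripper_width: -0.1
1.825 [-0.27519961  0.55094693 -0.46981028] -0.06502121056639645
[[ 516.  178.]
 [ 495.  340.]
 [ 449.  -78.]
 [ 471. -417.]]
```

View pics/w1.png

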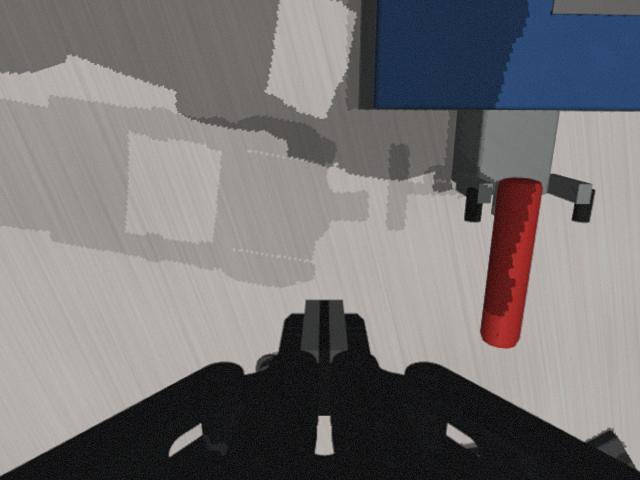

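The wrist view shows the grip from (520,183) to (501,338), within about 2 mm of my prediction, and the cover edges run true to the image axes, so the yaw is right. I'll lower and push the lever most of the way, reading the force as it goes.

```bash
python3 -m handwheel '[[[0,0.010,0.010],[0,0,0],0],[[0,0.025,0.028],[0,0,0],0],[[0,0.040,0.032],[0,0,0],0],[[0,0.050,0.032],[0,0,0],0],[[0,0.062,0.032],[0,0,0],0],[[0,0.075,0.032],[0,0,0],0],[[0,0.090,0.032],[0,0,0],0],[[0,0.105,0.032],[0,0,0],0],[[0,0.120,0.032],[0,0,0],0],[[0,0.132,0.032],[0,0,0],0],[[0,0.140,0.032],[0,0,0],0],[[0,0.140,0.032],[0,0,0],0]]'
python3 - <<'E'
from h import *
snap('wrist','w2.png'); s=arm.sense(); print(s['time'],s['force'],s['tool_pos'])
E
```

```text
time: 3.32
tool_pos: [531.9, -138.3, 167.1]
orientation: [-0.002, 0.796, 0.606, -0.001]
force: [-6.2, 1.7, -3.5]
gripper_width: -0.3
3.375 [-6.74056659  0.96762387 -2.9304027 ] [ 531.65906735 -138.2749646   167.16114639]
```

View pics/w2.png

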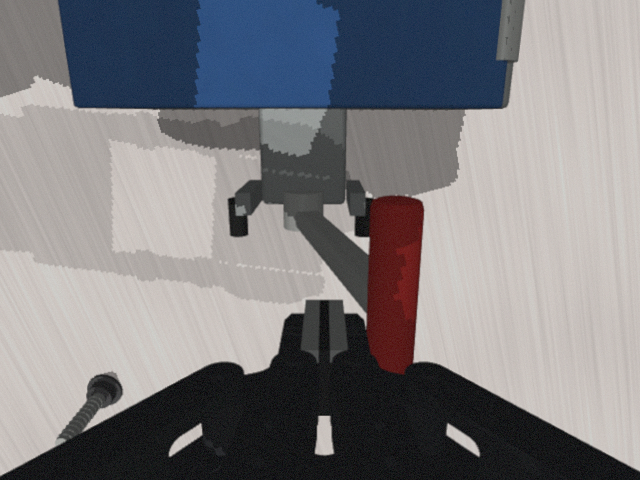

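The grip (395,285) is pressed against the fingers at about 6.5 N and isn't at the stop yet. I'll continue in small steps until the force climbs.

```bash
python3 -m handwheel '[[[0,0.006,0],[0,0,0],0],[[0,0.012,0],[0,0,0],0],[[0,0.015,0],[0,0,0],0],[[0,0.015,0],[0,0,0],0]]'; python3 -m handwheel '[[[0,0.003,0],[0,0,0],0],[[0,0.005,0],[0,0,0],0],[[0,0.005,0],[0,0,0],0]]'
```

```text
time: 3.88
tool_pos: [545.3, -141.9, 166.5]
orientation: [-0.003, 0.796, 0.606, -0.002]
force: [-7.1, 1.6, -4.3]
gripper_width: -0.2
time: 4.25
tool_pos: [548.0, -142.6, 166.3]
orientation: [-0.005, 0.796, 0.606, -0.004]
force: [-14.4, 4.4, -1.1]
gripper_width: -0.1
```

```bash
python3 -m handwheel '[[[0,0.002,0],[0,0,0],0],[[0,0.004,0],[0,0,0],0],[[0,0.004,0],[0,0,0],0]]'
python3 - <<'E'
from h import *
snap('wrist','w3.png'); s=arm.sense(); print(s['time'],s['force'],s['tool_pos'])
p=arm.camera_params('wrist');q=np.load('q.npy')
print(proj(p,inst(q,[[50.6,-146,179.7],[50.6,-216,179.7]])).round(0))
E
```

```text
time: 4.62
tool_pos: [548.8, -142.8, 166.1]
orientation: [-0.008, 0.796, 0.606, -0.006]
force: [-26.3, 6.2, 4.5]
gripper_width: -0.1
4.675 [-26.55398311   6.45301178   5.50874603] [ 548.78452176 -142.81118456  166.09329456]
[[384. 197.]
 [376. 392.]]
```

View pics/w3.png

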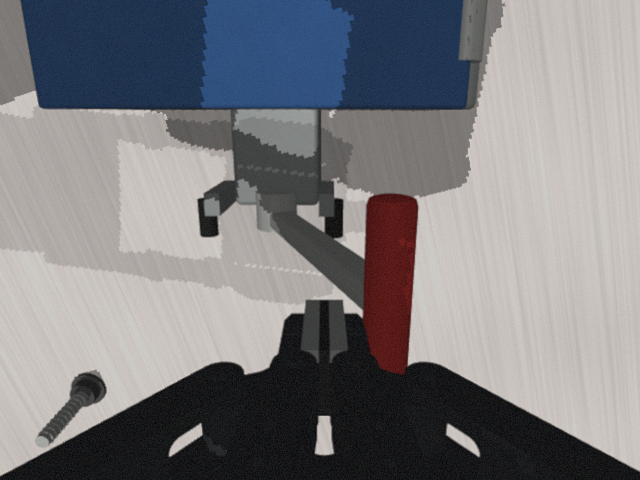

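The force rose to 27 N with only 0.8 mm of travel, and the grip (390,285) sits within a few pixels of where the 0.8 rad prediction puts it, so the lever is at its stop. Next I'll let it follow the fingers back to rest and then pull clear.

```bash
python3 -m handwheel '[[[0,-0.010,0],[0,0,0],0],[[0,-0.022,0],[0,0,0],0],[[0,-0.036,0],[0,0,0],0],[[0,-0.050,0],[0,0,0],0],[[0,-0.064,0],[0,0,0],0],[[0,-0.078,0],[0,0,0],0],[[0,-0.092,0],[0,0,0],0],[[0,-0.104,0],[0,0,0],0],[[0,-0.115,0],[0,0,0],0],[[0,-0.125,0],[0,0,0],0],[[0,-0.140,0],[0,0,0],0],[[0,-0.158,0],[0,0,0],0],[[0,-0.164,0],[0,0,0],0]]'
python3 - <<'E'
from h import *
snap('wrist','w4.png'); s=arm.sense(); print(s['time'],s['force'],s['tool_pos'])
p=arm.camera_params('wrist');q=np.load('q.npy')
print(proj(p,inst(q,[[-50.6,-146,179.7],[-50.6,-216,179.7]])).round(0))
E
```

```text
time: 6.3
tool_pos: [397.4, -101.2, 168.5]
orientation: [0.0, 0.796, 0.605, 0.0]
force: [-0.3, 0.1, -0.1]
gripper_width: -0.3
6.35 [-0.66470209  0.4307456  -0.24899099] [ 397.31745794 -101.16151618  168.48303235]
[[562. 194.]
 [530. 386.]]
```

View pics/w4.png

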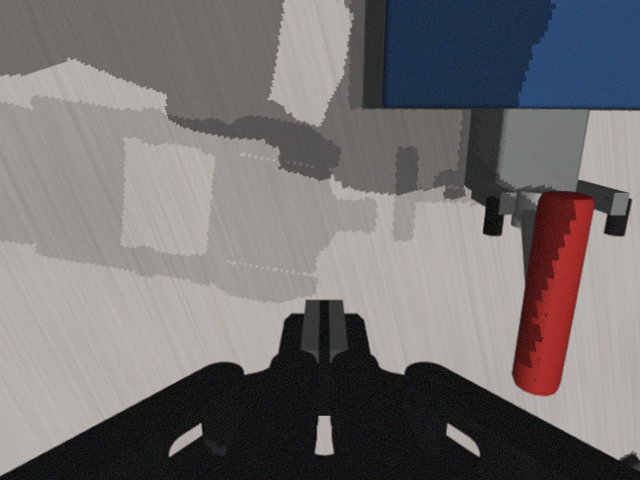

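The lever is back at rest, with its grip at (565,200) to (537,385) as predicted and zero contact force. Now I'll go above the cover to look at the mark and the bar.

```bash
python3 -m handwheel '[[[0.005,0,-0.025],[0,0,0],0.06],[[0.03,0,-0.052],[0,0,0],0.06],[[0.07,0.01,-0.062],[0,0,0],0.06],[[0.12,0.02,-0.062],[0,0,0],0.06],[[0.17,0.03,-0.062],[0,0,0],0.06],[[0.215,0.04,-0.062],[0,0,0],0.06],[[0.25,0.048,-0.062],[0,0,0],0.06],[[0.266,0.05,-0.062],[0,0,0],0.06],[[0.266,0.05,-0.062],[0,0,0],0.06],[[0.266,0.05,-0.062],[0,0,0],0.06]]'
python3 - <<'E'
from h import *
snap('wrist','w5.png'); s=arm.sense(); print(s['time'],s['force'],s['tool_pos'])
p=arm.camera_params('wrist');q=np.load('q.npy'); np.save('p5.npy',p,allow_pickle=True)
print(proj(p,inst(q,[[-75,-50,147],[-75,50,147],[-90,140,105]])).round(0))
for a in np.arange(.35,.6,.05): print(a.round(2),proj(p,inst(q,[cov(a,180,140),cov(a,230,140)])).round(0).tolist())
E
```

```text
time: 7.6
tool_pos: [517.1, 140.5, 230.3]
orientation: [0.0, 0.796, 0.605, -0.0]
force: [0.2, 0.1, -0.6]
gripper_width: 60.4
7.65 [ 0.10859022 -0.96850709 -0.02703397] [517.10041127 140.43545212 230.38972576]
[[323. 428.]
 [323. 283.]
 [297. 117.]]
0.35 [[313.0, 119.0], [202.0, 120.0]]
0.4 [[320.0, 119.0], [205.0, 121.0]]
0.45 [[329.0, 120.0], [211.0, 121.0]]
0.5 [[339.0, 120.0], [218.0, 122.0]]
0.55 [[351.0, 121.0], [228.0, 123.0]]
```

View pics/w5.png

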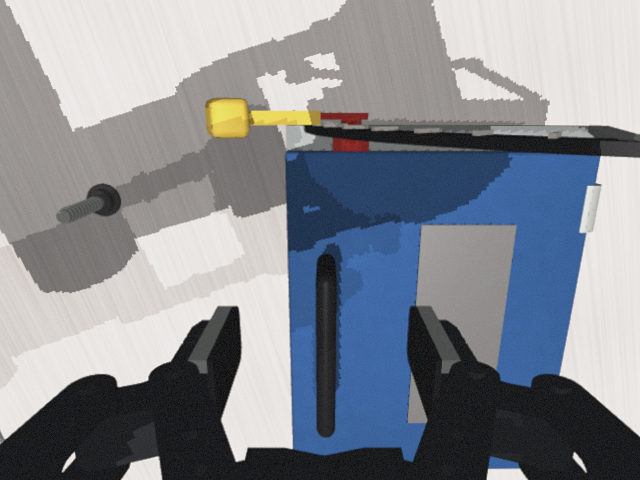

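The bar runs along column 326 (rows 263–430), 1–2 mm from the prediction. The yellow finger's inner end is at about (320,118) and its block at (228,118), which puts the mark near 0.38 rad. I'll refine the joint fit with these points and plan a grasp pose from which the wrist camera can see the mark.

```bash
python3 - <<'E'
from h import *
w=cv2.imread('pics/w5.png')[80:180,180:380]; cv2.imwrite('pics/w5z.png',cv2.resize(w,None,fx=4,fy=4,interpolation=cv2.INTER_CUBIC))
s=cv2.imread('pics/scene0.png')[175:225,350:410]; cv2.imwrite('pics/sz2.png',cv2.resize(s,None,fx=10,fy=10,interpolation=cv2.INTER_CUBIC))
E
```

```text
(no output)
```

View pics/w5z.png

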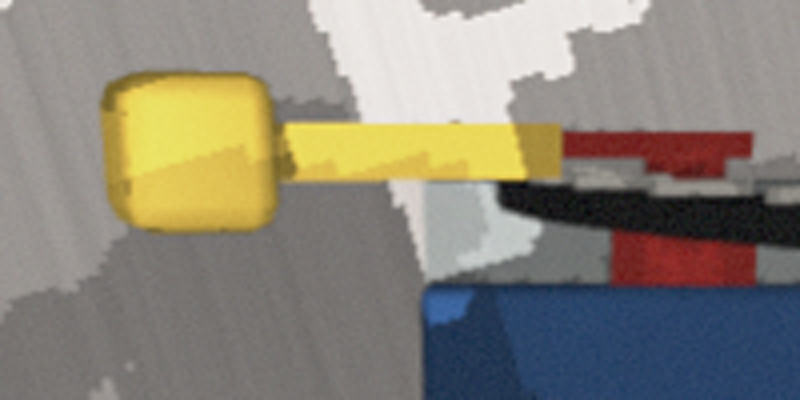

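View pics/sz2.png

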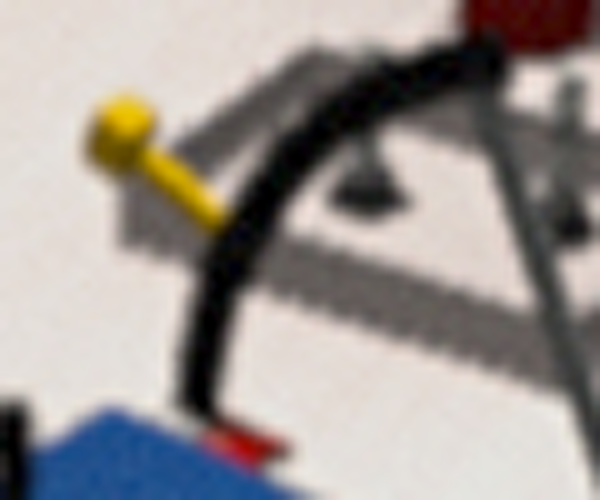

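```bash
cat > fit2.py <<'E'
from fit import *
W=np.load('p5.npy',allow_pickle=True).item()
def res2(q):
    a=q[4]
    w=proj(W,inst(q,[[-75,0,147],cov(a,180,140),[-102+q[3],120,112]]))-[[326,0],[320,118],[286.5,151.5]]
    m=proj(S,inst(q,[cov(a,190,140),cov(a,219,140)]))-([350,175]+(np.array([[222,218],[124,135]])+.5)/10-.5)
    # scene: mark direction line; only perpendicular info used for first (finger line), block centre used fully
    mt=proj(T,inst(q,cov(a,219,140)))-([230,155]+(np.array([[97,373]])+.5)/5-.5)
    return np.r_[res(q[:4]),0.6*w.ravel()[[0,2,3,4,5]],m[1],0.5*mt[0]]
r=least_squares(res2,[*q,.38],x_scale=[10,10,.1,5,.1],loss='soft_l1'); Q=r.x
print('Q',Q.round(3)); print(res2(Q)[32:].round(1))
np.save('q.npy',Q)
# per-source angle
for nm,sl in dict(wrist=[34,35,],scene=[37,38],top=[39,40]).items():
    g=np.arange(.3,.5,.005); c=[np.hypot(*res2(np.r_[Q[:4],x])[sl]) for x in g]; print(nm,g[np.argmin(c)].round(3),min(c).round(2))
# candidate grasp views
s=arm.sense(); Rr=Rt(s['orientation']); C=W['cam_to_world']; tp=s['tool_pos']
Ct=Rr.inv().apply(C[:3,3]-tp); CR=Rr.inv().as_matrix()@C[:3,:3]
for yb in (15,20,25):
  for t in (0,12,18,24):
    R=goal(Q,0,np.radians(t)); out=[]
    for a in (0,.2,.38,.5):
        ph=np.arctan2(42,165); G=inst(Q,cov(a,np.hypot(165,42),yb,ph))[0]
        TCP=G+R.apply([0,0,19]); p=dict(W); M=np.eye(4); M[:3,:3]=R.as_matrix()@CR; M[:3,3]=TCP+R.apply(Ct); p['cam_to_world']=M
        out.append(proj(p,inst(Q,[cov(a,180,140),cov(.38,180,140)])).round(0).tolist())
    print(yb,t,out)
E
python3 fit2.py
```

```text
[ 5.71027591e+02  5.42147923e+01 -2.70737968e-01  2.69842649e+00] [[-0.1, -0.9], [0.8, 0.3], [-0.5, -1.6], [1.3, -0.8], [2.0, 0.3], [-0.3, -0.4], [-0.8, 0.2], [0.4, 0.6], [-0.3, -1.1], [0.5, -0.5], [-0.5, -1.2], [-1.0, -1.4], [0.1, -0.7], [0.3, 0.7], [0.8, -0.4], [-0.4, 0.6]]
bar [[498.8  74.3 147. ]] [[301.7 228.7]] [[338.8 223.3]]
grip [[ 473.9 -106.7  179.7]] [[365.1 235.5]] [[293.7 244.8]]
hinge [[657.7  30.1 105. ]] [[316.1 177.5]] [[385.6 261.4]]
ptip [[521.7 213.2 105. ]] [[255.8 222.9]] [[368.4 215. ]]
0.35 [[120.0, 310.0], [95.0, 387.0]] [[366.0, 204.0], [329.0, 172.0]]
0.45 [[120.0, 295.0], [93.0, 368.0]] [[372.0, 191.0], [337.0, 155.0]]
0.55 [[120.0, 277.0], [94.0, 345.0]] [[380.0, 179.0], [346.0, 140.0]]
0.65 [[122.0, 256.0], [95.0, 319.0]] [[389.0, 168.0], [357.0, 126.0]]
0.75 [[124.0, 232.0], [98.0, 288.0]] [[399.0, 159.0], [370.0, 113.0]]
0.85 [[127.0, 206.0], [102.0, 255.0]] [[411.0, 151.0], [384.0, 103.0]]
0.95 [[132.0, 178.0], [107.0, 218.0]] [[424.0, 145.0], [401.0, 94.0]]
Q [ 5.71983e+02  5.38390e+01 -2.76000e-01  3.06400e+00  3.72000e-01]
[-0.9 -0.1  0.4 -0.8 -0.
[... 1020 characters left out ...]
227.0, 56.0]]]
20 24 [[[289.0, 71.0], [314.0, -41.0]], [[271.0, 67.0], [285.0, 24.0]], [[255.0, 61.0], [255.0, 61.0]], [[245.0, 57.0], [233.0, 79.0]]]
25 0 [[[278.0, -10.0], [309.0, -102.0]], [[253.0, -13.0], [269.0, -45.0]], [[231.0, -17.0], [231.0, -17.0]], [[216.0, -20.0], [204.0, -4.0]]]
25 12 [[[285.0, 37.0], [312.0, -67.0]], [[263.0, 33.0], [278.0, -5.0]], [[245.0, 28.0], [245.0, 28.0]], [[233.0, 24.0], [221.0, 44.0]]]
25 18 [[[287.0, 59.0], [313.0, -47.0]], [[267.0, 55.0], [282.0, 16.0]], [[250.0, 50.0], [250.0, 50.0]], [[239.0, 46.0], [227.0, 67.0]]]
25 24 [[[289.0, 82.0], [314.0, -26.0]], [[271.0, 77.0], [285.0, 36.0]], [[255.0, 72.0], [255.0, 72.0]], [[245.0, 68.0], [233.0, 89.0]]]
```

```bash
python3 - <<'E'
from h import *
Q=np.load('q.npy'); R=goal(Q,0,np.radians(20)); G=inst(Q,[-75,20,147])[0]
print(G,delta(G+R.apply([0,0,19-60]),R), delta(G+R.apply([0,0,19]),R))
E
```

```text
[505.2589978   93.49856626 147.        ] (array([-0.0624,  0.0011,  0.0449]), array([-0.04, 20.02,  0.25])) (array([-0.0419,  0.0012,  0.1013]), array([-0.04, 20.02,  0.25]))
```

```bash
python3 -m handwheel '[[[-0.012,0,0.007],[0,4,0],0.06],[[-0.03,0.001,0.02],[0,9,0],0.06],[[-0.05,0.001,0.035],[0,15,0.2],0.06],[[-0.062,0.001,0.045],[0,20,0.3],0.06],[[-0.062,0.001,0.045],[0,20,0.3],0.06]]'
python3 - <<'E'
from h import *
snap('wrist','w6.png'); s=arm.sense(); print(s['time'],s['force'],s['tool_pos'])
Q=np.load('q.npy'); R=goal(Q,0,np.radians(20)); G=inst(Q,[-75,20,147])[0]; print(delta(G+R.apply([0,0,19]),R))
E
```

```text
time: 8.28
tool_pos: [500.9, 79.1, 184.6]
orientation: [-0.105, 0.787, 0.592, 0.138]
force: [-0.1, -0.2, 0.6]
gripper_width: 59.7
8.325 [-0.84075951  0.10243109  0.56277583] [501.57867297  79.97046006 185.38267158]
(array([ 0.0001, -0.0001,  0.0599]), array([-0.02,  0.07, -0.2 ]))
```

View pics/w6.png

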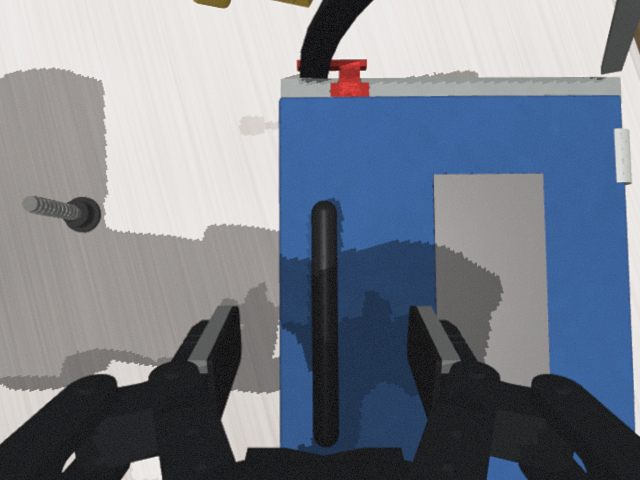

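The bar (column 324) is centred between the jaws, with the red pointer at about (335,65) and the mark just at the top edge. I'll lower onto the bar and close.

```bash
python3 -m handwheel '[[[0,0,0.010],[0,0,0],0.06],[[0,0,0.028],[0,0,0],0.06],[[0,0,0.046],[0,0,0],0.06],[[0,0,0.056],[0,0,0],0.06],[[0,0,0.060],[0,0,0],0.06],[[0,0,0.060],[0,0,0],0],[[0,0,0.060],[0,0,0],0],[[0,0,0.060],[0,0,0],0],[[0,0,0.060],[0,0,0],0],[[0,0,0.060],[0,0,0],0],[[0,0,0.060],[0,0,0],0]]' 60
python3 - <<'E'
from h import *
snap('wrist','w7.png'); s=arm.sense(); print(s['time'],s['force'],s['tool_pos'],s['gripper_width'])
E
```

```text
time: 9.7
tool_pos: [507.2, 101.2, 129.1]
orientation: [-0.105, 0.785, 0.594, 0.138]
force: [-4.2, -1.3, 5.9]
gripper_width: 9.5
9.75 [-3.31423378 -1.08506101  6.04897052] [507.17313516 101.20247435 129.12256378] 10.302450713672085
```

View pics/w7.png

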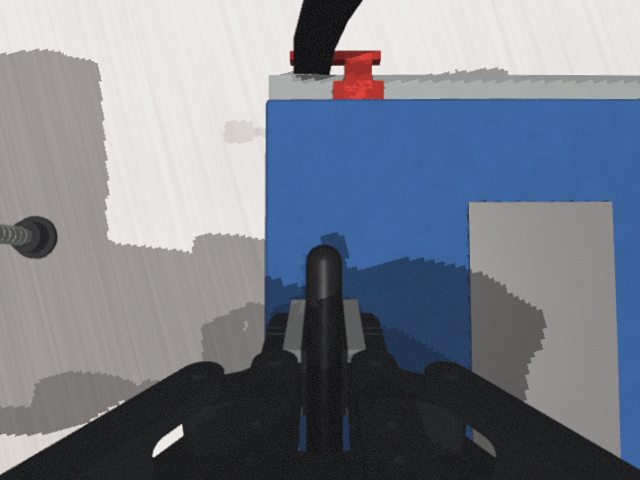

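The bar is gripped (opening about 10 mm) and the pointer tip is at (290,57), close to the prediction. Next I'll compute the arc in tool axes.

```bash
python3 - <<'E'
from h import *
Q=np.load('q.npy'); s=arm.sense(); R0=Rt(s['orientation']); ph=np.arctan2(42,165); r=np.hypot(165,42)
g=lambda a:inst(Q,cov(a,r,20,ph))[0]
for a in np.arange(0,.46,.04): print(a.round(2),(R0.inv().apply(g(a)-g(0))).round(1))
E
```

```text
0.0 [0. 0. 0.]
0.04 [ 2.2  1.8 -6.2]
0.08 [  4.5   3.9 -12.3]
0.12 [  6.6   6.2 -18.3]
0.16 [  8.8   8.8 -24.2]
0.2 [ 10.9  11.6 -30. ]
0.24 [ 13.   14.7 -35.7]
0.28 [ 15.   18.  -41.3]
0.32 [ 17.   21.5 -46.8]
0.36 [ 18.9  25.3 -52.1]
0.4 [ 20.8  29.3 -57.3]
0.44 [ 22.6  33.5 -62.3]
```

```bash
python3 -m handwheel '[[[0.0011,0.0009,-0.003],[0,0,0],0],[[0.0033,0.0028,-0.0092],[0,0,0],0],[[0.0055,0.005,-0.0153],[0,0,0],0],[[0.0077,0.0075,-0.0212],[0,0,0],0],[[0.0099,0.0102,-0.0271],[0,0,0],0],[[0.012,0.0131,-0.0329],[0,0,0],0],[[0.013,0.0147,-0.0357],[0,0,0],0],[[0.013,0.0147,-0.0357],[0,0,0],0]]' 60
python3 - <<'E'
from h import *
snap('wrist','w8.png');snap('scene','s8.png');s=arm.sense(); print(s['time'],s['force'],s['tool_pos'],s['gripper_width'])
w=cv2.imread('pics/w8.png')[:300]; s=cv2.resize(cv2.imread('pics/s8.png')[170:270,310:420],None,fx=3,fy=3,interpolation=cv2.INTER_CUBIC)
o=np.zeros((600,640,3),np.uint8); o[:300]=w; o[300:600,:330]=s; cv2.imwrite('pics/c8.png',o)
E
```

```text
time: 10.75
tool_pos: [520.6, 97.5, 167.2]
orientation: [-0.106, 0.785, 0.595, 0.137]
force: [-7.3, 0.4, -0.3]
gripper_width: 10.1
10.85 [-8.15286358  0.20848536 -1.60424497] [520.53294708  97.56555127 167.20227456] 9.889172935470958
```

View pics/c8.png

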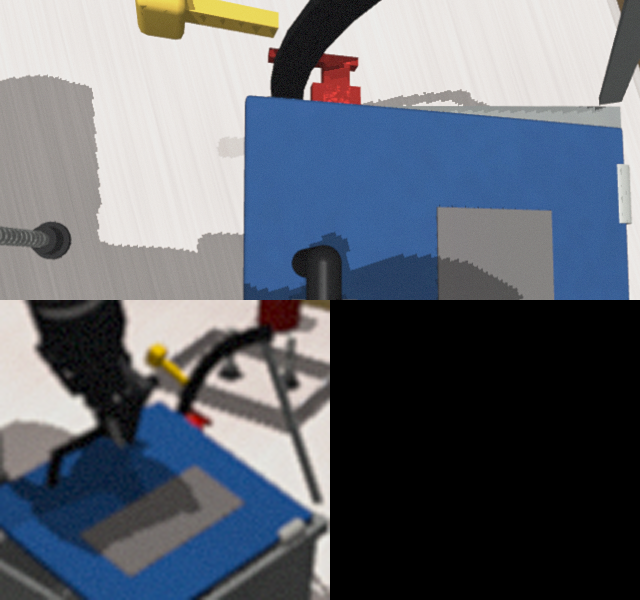

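The pointer tip (270,56) and the mark's inner end (278,24) both show in the wrist view. I'll work out the remaining angle from this picture.

```bash
python3 - <<'E'
from h import *
Q=np.load('q.npy'); p=arm.camera_params('wrist')
for a in np.arange(.2,.46,.02): print(a.round(2),proj(p,inst(Q,[cov(a,180,140),cov(a,230,140)])).round(1).tolist())
w=cv2.imread('pics/w8.png')[0:100,120:320]; cv2.imwrite('pics/w8z.png',cv2.resize(w,None,fx=4,fy=4,interpolation=cv2.INTER_CUBIC))
E
```

```text
0.2 [[266.4, 61.7], [148.1, 51.2]]
0.22 [[267.0, 57.9], [146.0, 45.9]]
0.24 [[267.8, 54.0], [143.9, 40.2]]
0.26 [[268.8, 50.0], [142.1, 34.3]]
0.28 [[270.0, 45.8], [140.4, 28.2]]
0.3 [[271.5, 41.5], [138.8, 21.7]]
0.32 [[273.2, 37.0], [137.5, 14.9]]
0.34 [[275.1, 32.4], [136.3, 7.7]]
0.36 [[277.3, 27.6], [135.4, 0.2]]
0.38 [[279.8, 22.7], [134.7, -7.7]]
0.4 [[282.6, 17.6], [134.3, -16.0]]
0.42 [[285.6, 12.3], [134.1, -24.8]]
0.44 [[289.1, 6.9], [134.3, -34.1]]
```

View pics/w8z.png

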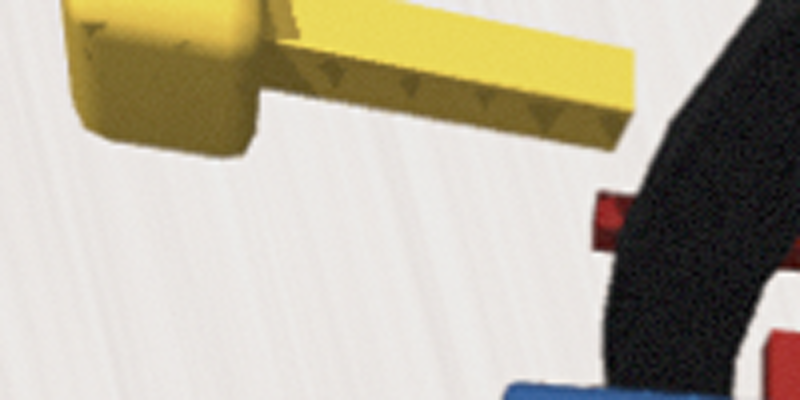

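The pointer reads 0.24 rad and the mark about 0.37. I'll lift to 0.35 and look again.

```bash
python3 -m handwheel '[[[0.001,0.0016,-0.0027],[0,0,0],0],[[0.003,0.005,-0.0083],[0,0,0],0],[[0.0048,0.0083,-0.0132],[0,0,0],0],[[0.0054,0.0096,-0.0151],[0,0,0],0],[[0.0054,0.0096,-0.0151],[0,0,0],0],[[0.0054,0.0096,-0.0151],[0,0,0],0]]' 60
python3 - <<'E'
from h import *
snap('wrist','w9.png');s=arm.sense(); print(s['time'],s['force'],s['tool_pos'],s['gripper_width'])
w=cv2.imread('pics/w9.png')[0:100,120:320]; cv2.imwrite('pics/w9z.png',cv2.resize(w,None,fx=4,fy=4,interpolation=cv2.INTER_CUBIC))
Q=np.load('q.npy'); p=arm.camera_params('wrist')
for a in np.arange(.3,.44,.02): print(a.round(2),proj(p,inst(Q,[cov(a,180,140),cov(a,230,140)])).round(1).tolist())
E
```

```text
time: 11.6
tool_pos: [529.2, 95.1, 183.0]
orientation: [-0.107, 0.785, 0.595, 0.137]
force: [-9.3, 1.2, -1.6]
gripper_width: 9.7
11.65 [-8.90405485  1.50620629 -0.54679877] [529.16503806  95.12978667 182.99353711] 10.094353936288881
0.3 [[255.9, 60.1], [134.0, 43.7]]
0.32 [[257.2, 56.4], [132.7, 38.0]]
0.34 [[258.6, 52.5], [131.5, 32.2]]
0.36 [[260.3, 48.5], [130.5, 26.0]]
0.38 [[262.2, 44.4], [129.7, 19.6]]
0.4 [[264.4, 40.2], [129.2, 12.9]]
0.42 [[266.8, 35.8], [128.9, 5.8]]
0.44 [[269.5, 31.4], [128.9, -1.6]]
```

View pics/w9z.png

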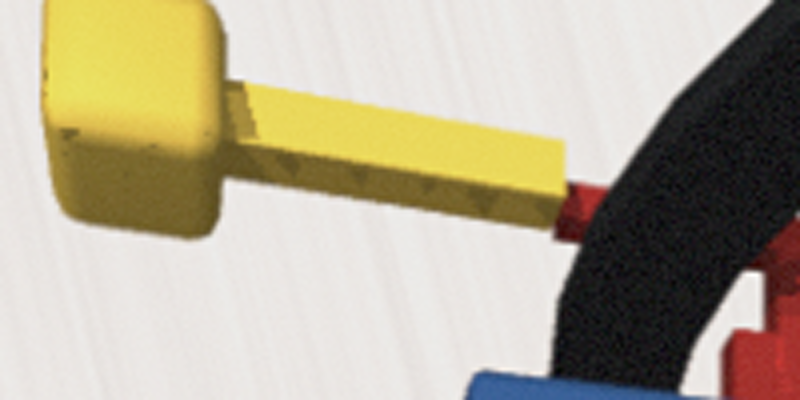

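Nearly level: the pointer end is around (562,212) in the crop and the mark end around (560,184). I'll zoom in to size the remaining gap.

```bash
python3 - <<'E'
from h import *
a=cv2.imread('pics/w8.png')[0:70,255:295]; b=cv2.imread('pics/w9.png')[25:95,235:285]
f=lambda i:cv2.convertScaleAbs(cv2.resize(i,None,fx=8,fy=8,interpolation=cv2.INTER_CUBIC),alpha=1.5,beta=20)
cv2.imwrite('pics/z9.png',np.hstack([f(a),f(b)]))
E
```

```text
(no output)
```

View pics/z9.png

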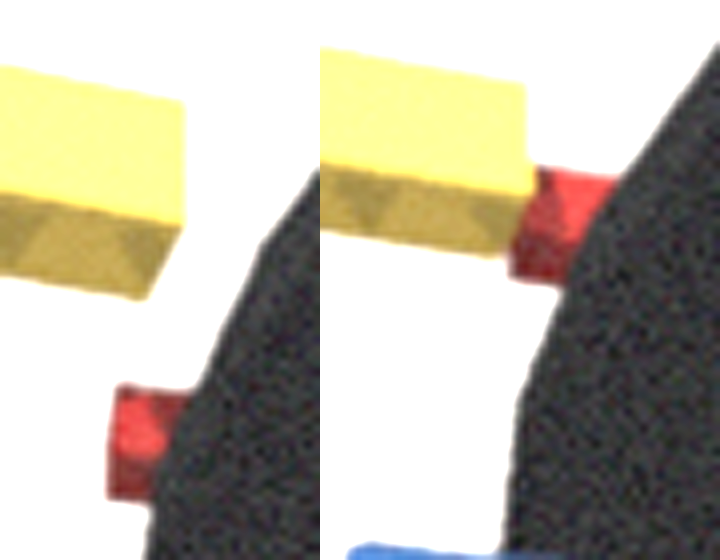

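The pointer's centre is about 6.6 px below the mark's, which is 0.025–0.03 rad. I'll lift by that much.

```bash
python3 -m handwheel '[[[0.0006,0.0013,-0.0018],[0,0,0],0],[[0.0012,0.0026,-0.0034],[0,0,0],0],[[0.0012,0.0026,-0.0034],[0,0,0],0],[[0.0012,0.0026,-0.0034],[0,0,0],0]]' 60
python3 - <<'E'
from h import *
snap('wrist','w10.png');s=arm.sense(); print(s['time'],s['force'],s['tool_pos'],s['gripper_width'])
b=cv2.imread('pics/w10.png')[25:95,205:305]
f=lambda i:cv2.convertScaleAbs(cv2.resize(i,None,fx=8,fy=8,interpolation=cv2.INTER_CUBIC),alpha=1.5,beta=20)
cv2.imwrite('pics/z10.png',f(b))
Q=np.load('q.npy'); p=arm.camera_params('wrist')
for a in np.arange(.34,.42,.02): print(a.round(2),proj(p,inst(Q,[cov(a,180,140),cov(a,230,140)])).round(1).tolist())
E
```

```text
time: 12.15
tool_pos: [531.3, 94.5, 186.4]
orientation: [-0.107, 0.785, 0.595, 0.137]
force: [-9.4, 1.6, -1.8]
gripper_width: 10.3
12.2 [-8.60909212  1.08370378 -2.23933665] [531.30792258  94.53173366 186.37829514] 10.36078729055065
0.34 [[254.8, 56.4], [129.9, 36.9]]
0.36 [[256.4, 52.5], [128.8, 31.0]]
0.38 [[258.2, 48.6], [128.0, 24.8]]
0.4 [[260.2, 44.5], [127.4, 18.4]]
```

View pics/z10.png

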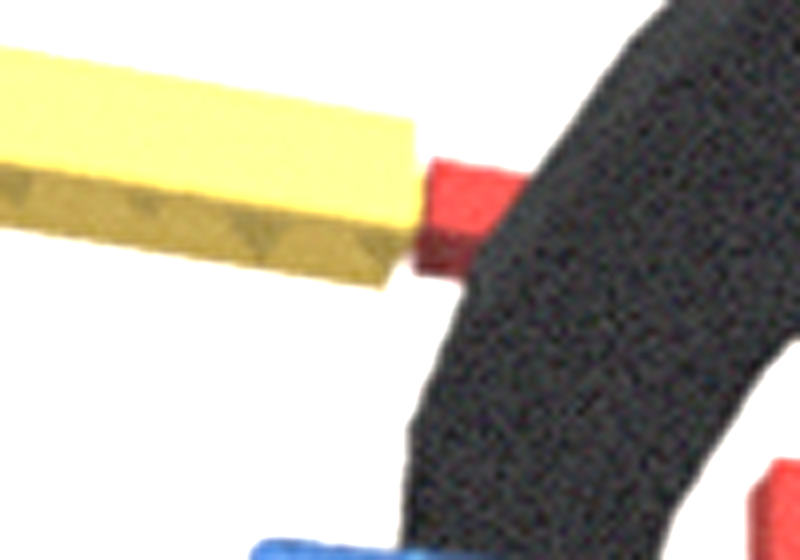

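In the wrist view the pointer's centre is within about 1.4 px (~0.005 rad) of the mark's. I'll check it against the scene and top cameras.

```bash
python3 - <<'E'
from h import *
snap('scene','s11.png');snap('top','t11.png');s=arm.sense(); print(s['time'],s['force'],s['tool_pos'],s['joint_velocities'].round(4))
a=cv2.resize(cv2.imread('pics/s11.png')[170:230,340:400],None,fx=6,fy=6,interpolation=cv2.INTER_CUBIC)
b=cv2.resize(cv2.imread('pics/t11.png')[190:250,235:295],None,fx=6,fy=6,interpolation=cv2.INTER_CUBIC)
cv2.imwrite('pics/z11.png',np.hstack([a,b]))
Q=np.load('q.npy')
for c,o in (('scene',[340,170]),('top',[235,190])):
  for x in (.35,.38,.41): print(c,x,((proj(arm.camera_params(c),inst(Q,[cov(x,180,140),cov(x,230,140)]))-o)*6).round(0).tolist())
E
```

```text
12.3 [-9.15151893  1.42698782 -2.9995715 ] [531.30759772  94.52770131 186.36471662] [ 0.0011 -0.001   0.0013  0.0004 -0.0002  0.0005]
scene 0.35 [[195.0, 168.0], [122.0, 104.0]]
scene 0.38 [[198.0, 160.0], [126.0, 94.0]]
scene 0.41 [[202.0, 153.0], [130.0, 84.0]]
top 0.35 [[115.0, 159.0], [83.0, 250.0]]
top 0.38 [[115.0, 154.0], [83.0, 244.0]]
top 0.41 [[114.0, 148.0], [82.0, 237.0]]
```

View pics/z11.png

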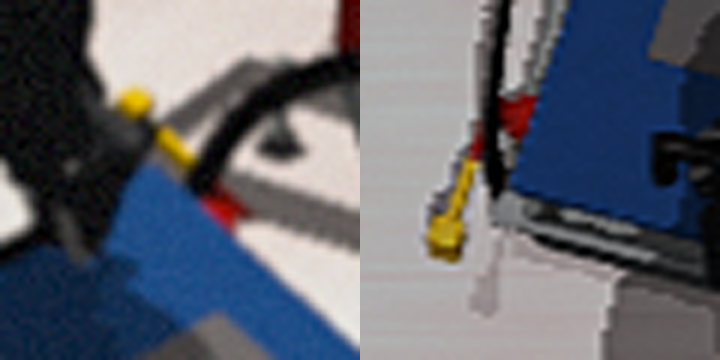

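View pics/s11.png

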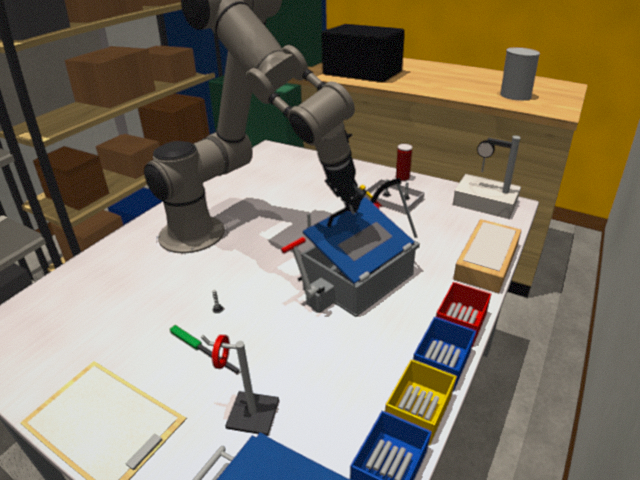

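The top view shows the pointer and the yellow finger in one line, meeting at about (254,216), and the lever in the scene view is at its starting place (292,244). I'll add a 0.6 mm nudge for the last few milliradians, let it settle, and check once more.

```bash
python3 -m handwheel '[[[0.0002,0.0004,-0.0005],[0,0,0],0],[[0.0002,0.0004,-0.0005],[0,0,0],0],[[0.0002,0.0004,-0.0005],[0,0,0],0],[[0.0002,0.0004,-0.0005],[0,0,0],0],[[0.0002,0.0004,-0.0005],[0,0,0],0],[[0.0002,0.0004,-0.0005],[0,0,0],0]]' 60
python3 - <<'E'
from h import *
snap('wrist','w12.png');s=arm.sense(); print(s['time'],s['force'],s['tool_pos'],s['gripper_width'])
b=cv2.imread('pics/w12.png')[25:95,205:305]
cv2.imwrite('pics/z12.png',cv2.convertScaleAbs(cv2.resize(b,None,fx=8,fy=8,interpolation=cv2.INTER_CUBIC),alpha=1.5,beta=20))
E
```

```text
time: 13.05
tool_pos: [531.6, 94.5, 186.8]
orientation: [-0.107, 0.785, 0.595, 0.137]
force: [-9.7, 2.6, -1.4]
gripper_width: 9.7
13.1 [-9.38464439  1.17800689 -1.59406875] [531.57357807  94.46428896 186.79897745] 10.113410887022749
```

View pics/z12.png

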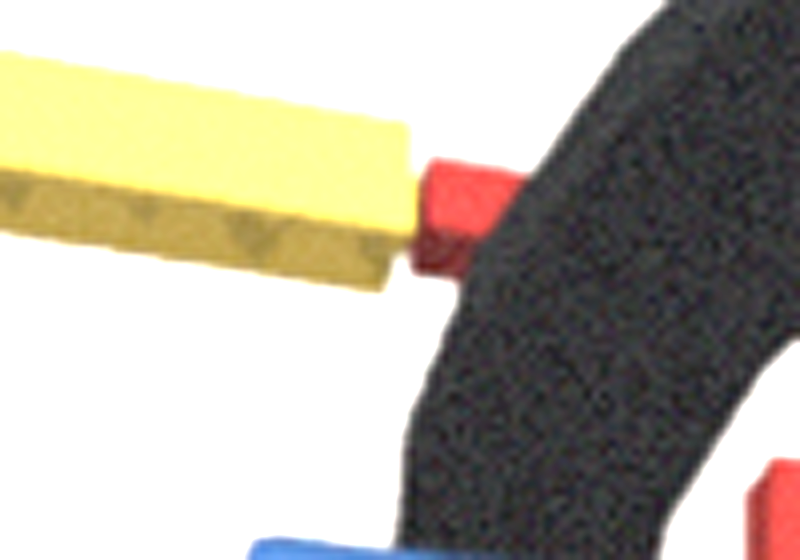

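View pics/w12.png

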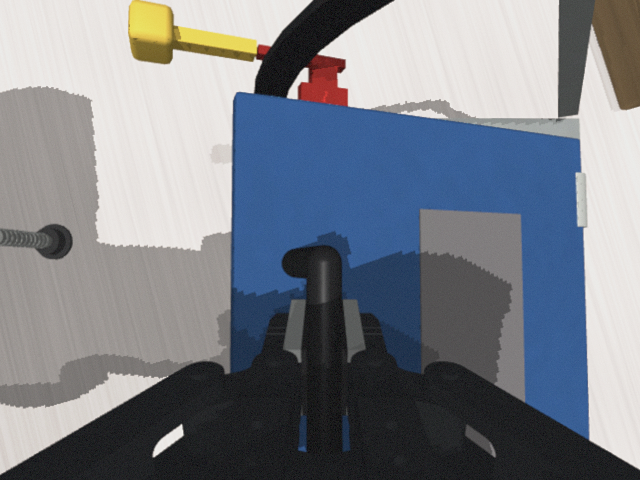

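Mark centre and pointer centre are now at (254.4,50.9) and (257.8,52.1), which leaves about 0.002 rad along the arc once the small radial gap is taken out. The bar is firmly held and the readings are steady, so I'm handing it in.

```bash
python3 - <<'E'
from h import *
print(arm.finish_job()); s=arm.sense(); print(s['time'],s['force'],s['tool_pos'],s['gripper_width'])
E
```

```text
the job is handed in; nothing more can be done
None
the job is handed in; nothing more can be done
```

The job is handed in at about 13 s, with the gripper still holding the cover at the set mark.

- **Lever:** with the cover shut, I pushed it to its stop with the closed fingers. The force rose from 7 N to 27 N with almost no further travel, and the wrist picture matched 0.8 rad. It then followed the fingers back, and the later pictures show it at rest.
- **Cover:** I gripped the bar with 60 N and lifted the cover in steps to about 0.375 rad, stopping at the mark without going past it. In the last wrist picture the pointer is level with the mark to about 0.002–0.005 rad. The top view agrees at a coarser scale. In the scene view the gripper partly hides the spot, so it adds little.
- **Small disagreements:**
  - Early estimates of the mark ranged from about 0.36 to 0.39 rad.
  - The pointer and mark show a gap of about 1.5 mm along the radius, which doesn't affect the angle.
  - The gripper reads about 10 mm on the 12 mm bar, but the hold was steady.
- **Everything else:** the set mark was not touched. I saw nothing else disturbed on the desk, though I did not measure each item separately.

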